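# Fit the rear wheel on the D-shaft jig and hold it pressed

### The arm

A 7-joint arm with a two-finger parallel gripper is mounted at the origin on the work surface. World frame = base frame: x ahead of the robot, y to its left, z up, the work surface at z = 0. Lengths are in m, angles in degrees, forces in N, time in s.
With the tool pointing down it reaches from about 0.425 to 0.95 m from the base axis. Payload 16.7 kg.
Tool frame: the origin (TCP) lies between the finger pads; the fingertips stand 11 mm ahead of it and the grasp point (between the pads) lies 8 mm behind it; z points along the fingers, y is the line along which they close (so a half turn about z gives the same grasp; the last joint's range is limited). The gripper opens to 94 mm and grips with 3 to 60 N. Pads are 16 mm wide; open, the fingers measure 119 mm over their backs; the gripper's body (75 mm by 177 mm) begins 78 mm behind the grasp point.
Start: joints at [58.7, 24.414, 4.234, 92.017, -1.954, 63.644, -3.845], TCP at [0.261, -0.623, 0.216] pointing down, gripper open.
Joint ranges: [-163.25, 163.25], [-28.42, 122.38], [-70.27, 78.77], [12.13, 141.07], [-58.53, 238.53], [9.26, 117.41], [-156.51, 156.51]. Speed limits (degrees/s): [108.29, 108.29, 136.94, 136.94, 172.46, 172.46, 172.46].

### API

Orientations are given as [roll, pitch, yaw] about the fixed x, y, z axes, in that order (R = Rz(yaw) Ry(pitch) Rx(roll)).
In Python, from rig import arm gives the robot as it stands.
- The arm moves only by the shell command python3 -m crank 'ROWS' [FORCE]. ROWS is JSON, a list of rows, each a list of 5 numbers: the gripper's target within -1 to 1 (fully open at 1, half-way at 0, shut at -1), then the shift along the tool's x, y, z in cm, then the turn about the tool's z in rad. A call has 1 to 5 rows; each row is the pose to reach, as a shift and turn from the pose commanded when the call began, along the tool's axes at that moment; what a row does not reach only later rows make up. A row lasts 1/8 s, in which the tool goes at most 62.5 mm and 10.7 degrees, less where a joint would pass 70% of its speed; a pose out of reach is approached as far as the arm can. A call with a gripper value outside its range is refused whole. The fingers move at their own pace and stop on an object; FORCE is the grip in N (left out, the last holds). Time passes only in rows, so rows that repeat a pose let the fingers close. It gives the time, the measured TCP pose, the force, the opening and the grip force at its end, in the units of the state.
- arm.get_state(): the state, without advancing time (a new reading comes with each control period).
- arm.capture(name): name is "side" or "top"; returns a dict with "pixels" (400x640x3 uint8, red, green, blue), "camera_matrix" (3x3 intrinsics, pixels), "D" ([k1, k2, p1, p2, k3] as OpenCV has them; the pictures are not rectified), "view" (4x4, takes a point from world to camera coordinates). Camera axes: x right, y down, z forward; pixel columns grow to the right and rows downward; lengths in m; the calibration is good to about 2 mm. A picture is of the moment at which its call begins. There is no depth.
- arm.finish_job(): hands the job in; it is judged then, once.
The state is a dict: "clock": time; "joints": joint angles; "joint_vel": joint speeds; "joint_efforts": joint torques, N m; "eef_pos": TCP position; "eef_rot": TCP orientation; "wrist_force": force on the tool from outside, world axes, zero at the start; "moment": the same for the moment, N m; "opening": opening from 0.0 (shut) to 1.0 (fully open); "grip_force": force on a finger pad.
Only numpy, scipy, OpenCV 4.12 (cv2) and the standard library are available. Lean on these libraries where they do the work, as an engineer would, in place of code of your own. Each camera call takes 0.05 s, during which the arm holds its last target. There are 200 camera calls.

### The job

On the wheel-fitting jig, first turn the dial until its pointer lines up with the raised wedge mark. Then take the large rear wheel, the one with the D-shaped hole, turn it so that its flat matches the flat on the upright D-shaft, slide it down the shaft, and press it right down against the sprung seat. Finish while still holding the wheel pressed down (do not let go), with the dial still on its mark and the other things on the mat left where they are.

Things in the scene. Friction and masses are not known exactly. Their poses are not given: they have to be found in the camera images.
- dial (a joint): angle (rad) of the seat-height dial on the jig, seen from above: 0 = its pointer exactly at the raised wedge mark, positive = turned counter-clockwise away from it (starts 0.55 to 1.25; stops at -0.5 and 1.6). It is stiff (0.12 N m), stays where it is left, and is a screw: each radian counter-clockwise raises the sprung seat 3 mm
- dial_grip (a point): point on the dial's axis, 46 above the table, at which to grip its bar. The dial is black: a disc of diameter 44 whose top is 25 above the table, and on it an upright bar 10 thick, 40 long, with its top 53 above the table. The bar lies along this point's x axis; +x is the bar's pointed end (the pointer, 26 from the axis, with a white line along its top). Axis z is up. The dial stands 104 from the D-shaft, on the jig's +y side
- jig: the wheel-fitting jig, fixed to the table: a plain aluminium base 100 (x) by 200 (y), 20 high; origin at the centre of its underside. The D-shaft stands at y = -52 and the dial at y = +52, both at x = 0. The index mark is a raised steel wedge on the base, on the +x side of the dial, 3.5 high, its point towards the dial
- arbor_top (a point): centre of the round axis of the upright steel D-shaft at its very top, 80 above the table. The shaft is fixed and does not turn: diameter 16, with one flat along its whole length 2.5 from the axis, facing this point's +x axis; the top 2.5 is bevelled. z is up
- seat_top (a point): centre of the top face of the sprung brass seat, a disc of diameter 30 round the shaft; unpressed its top is 56 above the table with the dial at its mark
- seat (a joint): how far the seat is pressed down on its spring (m): 0 = free, 0.010 = on its stop. Takes 3 N to start and 8 N at the stop; it springs back up as soon as it is let go
- wheel_center (a point): centre, half-way up, of the large rear wheel, the only one with a D-shaped hole: tyre diameter 54, 24 high, 60 g, lying flat, face up. The hole goes right through: diameter 18, its flat 3.8 from the axis on this point's +x side, where a solid web closes the gap between two spokes. It slides on when its x axis points as arbor_top's x does (play about 0.17 rad), no other way round. z is up
- wheel_valve (a point): the upper end of the rear wheel's brass valve stub (diameter 3), 18.5 from the wheel's axis on the flat's side, level with the wheel's top face
- front_wheel0: one of two small front wheels, diameter 38, 18 high, black tyre, small round centre; bystander. Origin at the centre of its underside
- front_wheel1: the other small front wheel, the same as front_wheel0; bystander. Origin at the centre of its underside
- brake_ring0: toothed bare-metal ring, outer diameter 30, hole 20, 7 high; bystander. Origin at the centre of its underside
- brake_ring1: the other toothed metal ring; bystander. Origin at the centre of its underside
- paint_jar: small paint jar, diameter 34, 45 high; bystander. Origin at the centre of its underside
- glue_bottle: glue bottle, diameter 32, 90 high; bystander. Origin at the centre of its underside
- screwdriver: screwdriver, 160 long, lying flat; bystander. Origin at its middle, underside
- tweezers: steel tweezers, 110 long, 6 high, lying flat; bystander. Origin at its middle, underside
Things that resemble listed ones, but are neither listed nor needed, are in the scene too. What is shaped like the part that bears wheel_center but blue or purple is not meant.

How it is judged (in metres and radians):
On the way, in this order (a step that is already met when the one before it is completed fails the run):
1. the dial's pointer is at the wedge mark (value of joint dial between -0.15 and 0.15 rad), for 0.3 s.
2. the rear wheel is on the D-shaft, flat to flat, its hole over the shaft's end (all of step 1 and horizontal distance between wheel_center and arbor_top below 0.003 m and angle between the x axis of wheel_center and the x axis of arbor_top, either way round below 0.25 rad and x of wheel_valve in the frame of arbor_top above 0.014 m and angle between wheel_center's own z axis and vertical below 0.08 rad and z of wheel_center in the frame of jig below 0.084 m), for 0.1 s.
At the end, for the whole second after the job is handed in: Fingers still on the wheel (over 2 N); it lies on the seat (within 2 mm), pressed more than 6 of its 10 mm; wheel on the shaft within 3 mm, flats on the same side within 0.25 rad, level within 0.08 rad; dial within 0.15 rad of its mark (all of step 1 and horizontal distance between wheel_center and arbor_top below 0.003 m and angle between the x axis of wheel_center and the x axis of arbor_top, either way round below 0.25 rad and x of wheel_valve in the frame of arbor_top above 0.014 m and angle between wheel_center's own z axis and vertical below 0.08 rad and value of joint seat above 0.006 m and z of wheel_center in the frame of seat_top between 0.01 and 0.0145 m and contact force between the fingers and wheel above 2 N); the arm keeps its last pose, push and grip.
It fails at once if another thing on the mat was shifted by more than 30 mm (distance of any of front_wheel0, front_wheel1, brake_ring0, brake_ring1, paint_jar, glue_bottle, screwdriver, tweezers from where it was at the start of the episode above 0.03 m).
It also fails if it takes over 48 s, if anything falls off the work surface, if the arm or the gripper's body presses on something with over 40 N, if the wrist force passes 120 N, or if a joint passes its speed limit or range.

## Working session

There is one attempt and no reset: what is moved stays moved. The work goes in short steps, Python scripts to look and compute and a shell command to move; the robot and the scene stay as the last step left them, time stands still between calls to the robot, and variables do not carry over. Pictures are saved under pics/ and viewed, at most 10 in all, crops included, and the job is handed in when it is done.

```bash
ls; mkdir -p pics
cat > h.py <<'E'
import numpy as np, cv2, pickle
from rig import arm
def cap(n,f):
    c=arm.capture(n); cv2.imwrite(f'pics/{f}.png',c["pixels"][:,:,::-1]); pickle.dump(c,open(f'pics/{f}.pkl','wb')); return c
def load(f): return pickle.load(open(f'pics/{f}.pkl','rb'))
def ray(c,uv):
    K=np.array(c["camera_matrix"],float);V=np.array(c["view"],float)
    p=cv2.undistortPoints(np.array([[uv]],float),K,np.array(c["D"],float))[0,0]
    R=V[:3,:3]; return -R.T@V[:3,3], R.T@np.array([p[0],p[1],1])
def atz(c,uv,z):
    o,d=ray(c,uv); return o+d*(z-o[2])/d[2]
def proj(c,P):
    V=np.array(c["view"],float)
    return cv2.projectPoints(np.atleast_2d(np.array(P,float)),cv2.Rodrigues(V[:3,:3])[0],V[:3,3],np.array(c["camera_matrix"],float),np.array(c["D"],float))[0][:,0]
E
python3 - <<'E'
from h import *
for n in("top","side"):
    c=cap(n,n+"0"); o,_=ray(c,(320,200)); print(n,o,atz(c,(320,200),0),c["camera_matrix"])
s=arm.get_state(); print(s["clock"],s["eef_pos"],s["eef_rot"],s["wrist_force"],s["opening"])
E
```

```text
pics
top [ 0.39825557 -0.01761948  1.11070835] [ 0.52383449 -0.03754181  0.        ] [[411.93487884   0.         317.68251923]
 [  0.         411.93487884 194.70239555]
 [  0.           0.           1.        ]]
side [ 0.48488463 -0.98102885  0.7120368 ] [0.59608744 0.10652422 0.        ] [[498.28726151   0.         307.67706007]
 [  0.         498.28726151 197.28562758]
 [  0.           0.           1.        ]]
0.1 [ 0.26069728 -0.62222092  0.21584974] [-1.79936419e+02  3.00546359e-03  2.27318907e+01] [-0.08517579 -0.49810806  0.2534565 ] 0.9997408430380065
```

View pics/top0.png

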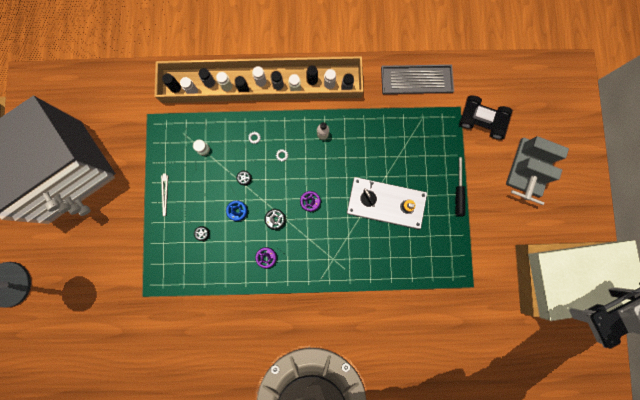

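View pics/side0.png

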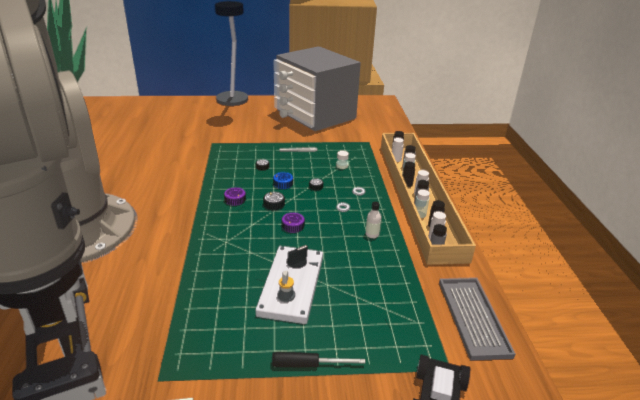

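The top view shows the jig at about (387,203), with the dial at (369,198) and the shaft at (409,206). The black and white rear wheel is at (275,219). Next I'll enlarge both regions.

Run:
```python
from h import *
t=load("top0")["pixels"][:,:,::-1]; s=load("side0")["pixels"][:,:,::-1]
r=lambda im,x,y,w,h:cv2.resize(im[y:y+h,x:x+w],(400,300),interpolation=cv2.INTER_CUBIC)
a=np.vstack([np.hstack([r(t,344,171,88,66),r(t,251,201,48,36)]),np.hstack([r(s,248,237,88,66),r(s,250,183,48,36)])])
cv2.imwrite("pics/crop.png",a)
c=load("top0")
for n,uv,z in[("dial",(369,198),.05),("shaft",(409,206),.08),("wheel",(275,219),.024)]: print(n,atz(c,uv,z))
```

```text
dial [ 0.51999206 -0.16402874  0.05      ]
shaft [ 0.49352983 -0.26014167  0.08      ]
wheel [0.47386964 0.08301337 0.024     ]
```

View pics/crop.png

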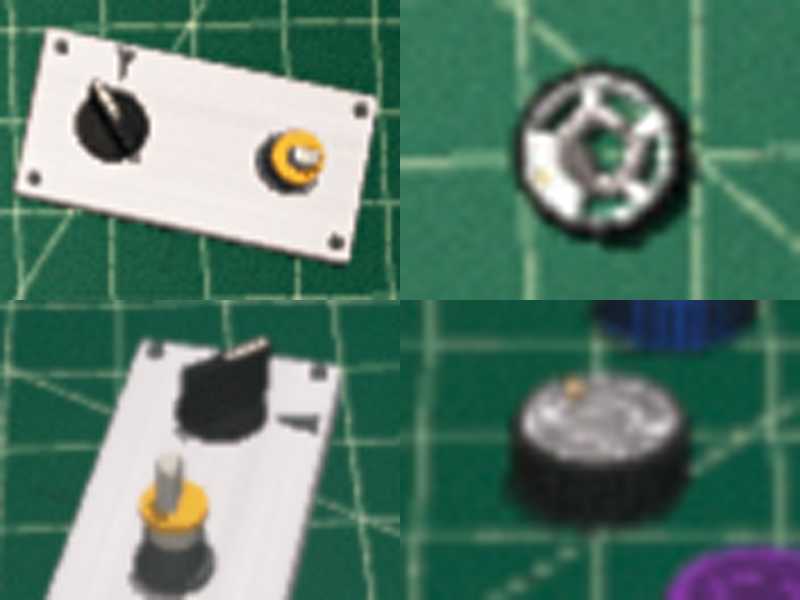

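The crop shows the dial pointer turned left (counter-clockwise) of the wedge. The wheel's valve and web are at its lower left, about px (268,222). Next I'll compute the poses and zoom in on the shaft for its flat.

Run:
```python
from h import *
t=load("top0"); s=load("side0")
A=lambda x,y:(344+x/4.545-.5+.11,171+y/4.545-.5+.11)
B=lambda x,y:(251+x/8.333-.44,201+y/8.333-.44)
S1=lambda x,y:(248+x/4.545-.4,237+y/4.545-.4); S2=lambda x,y:(250+x/8.333-.44,183+y/8.333-.44)
C=np.array([atz(t,A(*p),.02) for p in((47,28),(378,97),(350,263),(14,190))])[:,:2]
c=C.mean(0); print("jig c",c,"sides",[np.linalg.norm(C[i]-C[(i+1)%4]) for i in range(4)])
y=C[0]+C[3]-C[1]-C[2]; yaw=np.arctan2(-y[0],y[1]); print("jig yaw",np.degrees(yaw))
x_=np.array([np.cos(yaw),np.sin(yaw)]);y_=np.array([-x_[1],x_[0]])
d=c+.052*y_; sh=c-.052*y_; print("dial",d,"disc meas",atz(t,A(112,125),.025),"shaft",sh,"seat meas",atz(t,A(298,153),.0575))
tip=atz(t,A(94,81),.053)[:2]; v=tip-d; print("tip r",np.linalg.norm(v),"yaw",np.degrees(np.arctan2(v[1],v[0])),"side tip",atz(s,S1(271,42),.053), "side axis-pred px",proj(s,[[*sh,.08]]))
w=atz(t,B(203,152),.024); va=atz(t,B(142,177),.024); vs=atz(s,S2(175,87),.024); ws=atz(s,S2(201,118),.024)
for n,a,b in(("top",w,va),("side",ws,vs)): print(n,"wheel",a,"valve",b,np.linalg.norm((b-a)[:2]),np.degrees(np.arctan2((b-a)[1],(b-a)[0])))
# zooms on shaft
pt=proj(t,[[*sh,.07]])[0].astype(int); ps=proj(s,[[*sh,.07]])[0].astype(int); print(pt,ps)
r=lambda c,p,k:cv2.resize(c["pixels"][p[1]-k:p[1]+k,p[0]-k:p[0]+k,::-1],(400,400),interpolation=cv2.INTER_CUBIC)
cv2.imwrite("pics/crop2.png",np.hstack([r(t,pt,10),r(s,ps,16)]))
```

```text
jig c [ 0.51059458 -0.21589784] sides [np.float64(0.19960785998539776), np.float64(0.09975634104762664), np.float64(0.200676990569099), np.float64(0.09815891702622231)]
jig yaw -13.644816183429619
dial [ 0.5228615  -0.16536545] disc meas [ 0.52261307 -0.16547556  0.025     ] shaft [ 0.49832766 -0.26643024] seat meas [ 0.50006548 -0.26614113  0.0575    ]
tip r 0.025609200374549616 yaw 30.275635878317075 side tip [ 0.5465146  -0.15114218  0.053     ] side axis-pred px [[285.63491697 273.12065311]]
top wheel [0.47440134 0.08321375 0.024     ] valve [0.4670034  0.10262047 0.024     ] 0.02076897948937748 110.86709448213352
side wheel [0.47546706 0.08833352 0.024     ] valve [0.46747711 0.10625452 0.024     ] 0.019621462952200786 114.02934320690922
[410 204] [285 277]
```

View pics/crop2.png

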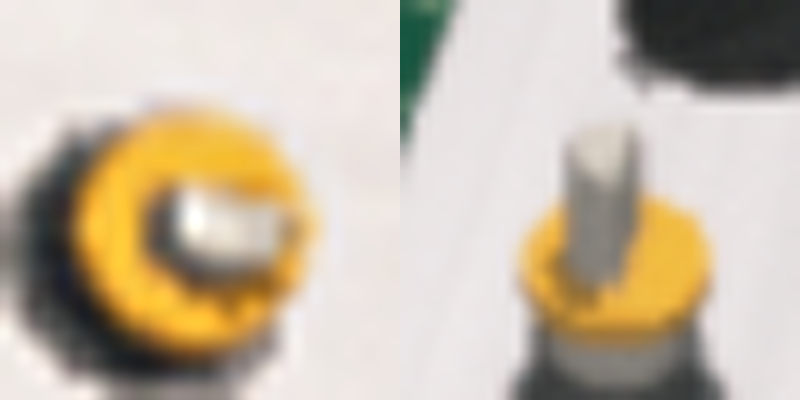

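The top crop shows the bright shaft top elongated left to right, at x 175–290 and y 185–250 of the crop. It looks thin along world x, so the flat faces roughly ±x. A model render will fit the yaw numerically.

```bash
cat > fit.py <<'E'
from h import *
def D(R,f,yaw,n=48):
    a=np.arccos(f/R); th=np.linspace(a,2*np.pi-a,n)
    p=np.c_[R*np.cos(th),R*np.sin(th)]; c,s=np.cos(yaw),np.sin(yaw); return p@np.array([[c,s],[-s,c]])
def fit(c,sh,zs,name,k=14,ss=16):
    u0=(proj(c,[[*sh,.068]])[0]).round()-k; img=c["pixels"][int(u0[1]):int(u0[1])+2*k,int(u0[0]):int(u0[0])+2*k].astype(float)
    def poly(P,du): return np.round(((proj(c,P)-u0+du+.5)*ss)).astype(np.int32)
    res=[]
    for yaw in np.radians(np.arange(0,360,10)):
        best=(1e18,)
        for du in [(i,j) for i in np.arange(-1.5,1.6,.5) for j in np.arange(-1.5,1.6,.5)]:
            lab=np.zeros((2*k*ss,2*k*ss),np.uint8)
            th=np.linspace(0,2*np.pi,40); ring=np.c_[sh[0]+.015*np.cos(th),sh[1]+.015*np.sin(th),0*th+zs]
            cv2.fillPoly(lab,[poly(ring,du)],1)
            d=D(.008,.0025,yaw)+sh; n=len(d); o,_=ray(c,(320,200))
            for i in range(n):
                a,b=d[i],d[(i+1)%n]; nrm=np.array([b[1]-a[1],a[0]-b[0]])
                if nrm@(o[:2]-a)>0:
                    ang=np.arctan2(nrm[1],nrm[0])
                    l=2 if i==n-1 else 3+int(((ang+np.pi)/(2*np.pi)*6)%6)
                    cv2.fillPoly(lab,[poly([[*a,zs],[*b,zs],[*b,.08],[*a,.08]],du)],l)
            cv2.fillPoly(lab,[poly(np.c_[d,0*d[:,0]+.08],du)],9)
            cov=np.stack([cv2.resize((lab==l).astype(np.float32),(2*k,2*k),interpolation=cv2.INTER_AREA).ravel() for l in range(10)],1)
            m=cov[:,0]<.5; X=cov[m]; Y=img.reshape(-1,3)[m]
            use=X.sum(0)>1; X=X[:,use]
            co=np.linalg.lstsq(X.T@X+.05*np.eye(X.shape[1]),X.T@Y,rcond=None)[0]
            e=((X@co-Y)**2).mean()
            if e<best[0]: best=(e,du)
        res.append((best[0],round(np.degrees(yaw)),best[1]))
    res.sort(key=lambda r:r[0]); print(name,[(round(r[0]),r[1],tuple(map(float,r[2]))) for r in res[:9]])
    return dict((r[1],r[0]) for r in res)
sh=np.array([.4985,-.2664])
A=fit(load("top0"),sh,.0583,"top"); B=fit(load("side0"),sh,.0583,"side")
print(sorted((round(A[y]/min(A.values())+B[y]/min(B.values()),2),y) for y in A)[:8])
E
python3 fit.py
```

```text
top [(569, 350, (0.0, 0.0)), (603, 330, (0.0, 0.0)), (611, 340, (0.0, 0.0)), (614, 0, (0.0, 0.0)), (636, 320, (0.0, 0.0)), (672, 310, (0.0, 0.0)), (707, 10, (0.0, 0.0)), (727, 300, (0.0, 0.0)), (771, 290, (0.0, 0.0))]
side [(382, 350, (0.0, -0.5)), (407, 340, (-0.5, -0.5)), (462, 0, (0.0, -0.5)), (468, 330, (0.0, -0.5)), (477, 30, (0.0, -0.5)), (479, 20, (0.0, -0.5)), (489, 10, (0.0, -0.5)), (523, 70, (0.0, -0.5)), (524, 80, (0.0, -0.5))]
[(np.float64(2.0), 350), (np.float64(2.14), 340), (np.float64(2.28), 330), (np.float64(2.29), 0), (np.float64(2.51), 320), (np.float64(2.52), 10), (np.float64(2.68), 20), (np.float64(2.83), 30)]
```

The flat fits yaw 350° (±10°), which agrees with the jig's yaw of −13.6°. The dial is at about 0.77 rad. Moving to above the dial.

```bash
cat > go.py <<'E'
import sys; from h import *
from scipy.spatial.transform import Rotation as Ro
# go.py x y z yaw : shift in tool axes (cm) and turn (rad)
s=arm.get_state(); t=list(map(float,sys.argv[1:5]))
R=Ro.from_euler('xyz',s["eef_rot"],degrees=True)
y=s["eef_rot"][2]; d=R.inv().apply(np.array(t[:3])-s["eef_pos"])*100
print("shift",d.round(2),"turn",round(-np.radians((t[3]-y+180)%360-180),3))
print("t",round(s["clock"],2),np.round(s["eef_pos"],4),np.round(s["eef_rot"],1),"F",np.round(s["wrist_force"],1),"M",np.round(s["moment"],2),"op",round(s["opening"],3),"g",s["grip_force"],"j",np.round(s["joints"],0))
E
python3 -m crank '[[1,41.8,-32,0,-0.132],[1,41.8,-32,0,-0.132],[1,41.8,-32,0,-0.132],[1,41.8,-32,0,-0.132],[1,41.8,-32,0,-0.132]]' 40; python3 go.py .5229 -.1654 .12 30.3
```

```text
clock: 0.72
eef_pos: [0.4169, -0.3495, 0.2164]
eef_rot: [-180.0, 0.0, 30.3]
wrist_force: [1.9, 0.4, -0.4]
opening: 1.002
grip_force: 0.0
shift [ 18.44 -10.55   9.64] turn -0.0
t 0.72 [ 0.4169 -0.3495  0.2164] [-180.     0.    30.3] F [ 1.9  0.4 -0.4] M [-0.02 -0.1   0.02] op 1.002 g 0.0 j [ 38.  12.  -5. 109.   1.  59. -28.]
```

```bash
python3 -m crank '[[0,18.4,-10.55,6,0],[0,18.4,-10.55,6,0],[0,18.4,-10.55,8,0],[0,18.4,-10.55,10,0],[0,18.4,-10.55,10,0]]'; python3 go.py .5229 -.1654 .040 30.3
```

```text
clock: 1.35
eef_pos: [0.5214, -0.1642, 0.1138]
eef_rot: [-179.8, 0.1, 30.6]
wrist_force: [-0.8, -0.0, 0.1]
opening: 0.518
grip_force: 0.0
shift [0.08 0.21 7.38] turn 0.005
t 1.35 [ 0.5214 -0.1642  0.1138] [-1.798e+02  1.000e-01  3.060e+01] F [-0.8 -0.   0.1] M [-0.05 -0.    0.04] op 0.518 g 0.0 j [ 21.  20. -12. 113.   5.  48. -54.]
```

```bash
python3 -m crank '[[0,0.1,0.2,4,0],[0,0.1,0.2,7.3,0],[0,0.1,0.2,7.3,0],[-1,0.1,0.2,7.3,0],[-1,0.1,0.2,7.3,0]]'; python3 -m crank '[[-1,0,0,0,0],[-1,0,0,0,0],[-1,0,0,0,0]]'; python3 go.py .5229 -.1654 .040 30.3
```

```text
clock: 1.98
eef_pos: [0.5246, -0.1693, 0.0451]
eef_rot: [179.9, -0.1, 30.3]
wrist_force: [1.0, -0.7, 0.4]
opening: 0.325
grip_force: 0.0
clock: 2.35
eef_pos: [0.5225, -0.1661, 0.0439]
eef_rot: [-179.8, 0.1, 30.4]
wrist_force: [-11.2, 15.2, 17.8]
opening: 0.101
grip_force: 40.0
shift [ 0.07 -0.04  0.39] turn 0.001
t 2.35 [ 0.5225 -0.1661  0.0439] [-1.798e+02  1.000e-01  3.040e+01] F [-11.2  15.2  17.8] M [ 3.77  2.82 -0.12] op 0.101 g 40.0025475025177 j [ 20.  26. -11. 115.   7.  40. -55.]
```

```bash
python3 -m crank '[[-1,0,-0.2,-0.3,0],[-1,0,-0.2,-0.3,0.18],[-1,0,-0.2,-0.3,0.36],[-1,0,-0.2,-0.3,0.54],[-1,0,-0.2,-0.3,0.7]]'; python3 -m crank '[[-1,0,0,0,0.06],[-1,0,0,0,0.06],[-1,0,0,0,0.06]]'; python3 go.py .5229 -.1654 .040 -13.6; python3 -c "
from h import *
c=cap('top','t1');d=cap('side','s1')
r=lambda im,x,y,w,h:cv2.resize(im['pixels'][y:y+h,x:x+w,::-1],(400,300),interpolation=cv2.INTER_CUBIC)
cv2.imwrite('pics/c3.png',np.hstack([r(c,344,171,88,66),r(d,248,227,88,66)]))"
```

```text
clock: 2.98
eef_pos: [0.5218, -0.1651, 0.0448]
eef_rot: [-179.9, 0.2, -10.0]
wrist_force: [6.9, 7.3, -32.8]
opening: 0.106
grip_force: 40.0
clock: 3.35
eef_pos: [0.5218, -0.165, 0.0448]
eef_rot: [-179.9, 0.2, -13.2]
wrist_force: [6.1, 7.1, -31.8]
opening: 0.104
grip_force: 40.0
shift [0.12 0.02 0.48] turn 0.008
t 3.35 [ 0.5218 -0.165   0.0448] [-179.9    0.2  -13.2] F [  6.1   7.1 -31.8] M [ 1.75 -1.56 -0.05] op 0.104 g 39.99159514904022 j [ 11.  25.  -0. 116.   0.  39. -92.]
```

View pics/c3.png

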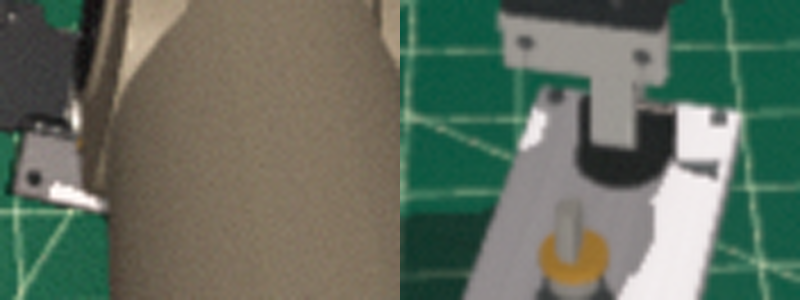

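The side view shows the fingers gripping the bar, now square to the jig. The arm hides the top view. I'll release, rise and head for the wheel.

```bash
python3 -m crank '[[0.3,0,0,0,0],[0.3,0,0,0,0],[0.3,0,0,-5,0],[0.3,0,0,-10,0],[0.3,0,0,-10,0]]'; python3 go.py .4745 .085 .145 135
```

```text
clock: 4.08
eef_pos: [0.525, -0.1679, 0.1507]
eef_rot: [-180.0, -0.4, -13.3]
wrist_force: [-0.4, -0.6, -0.6]
opening: 0.597
grip_force: 0.0
shift [-10.73 -23.45   0.5 ] turn -2.588
t 4.08 [ 0.525  -0.1679  0.1507] [-180.    -0.4  -13.3] F [-0.4 -0.6 -0.6] M [ 0.09 -0.04 -0.  ] op 0.597 g 0.0 j [ 11.  17.  -0. 112.   0.  51. -92.]
```

```bash
python3 -m crank '[[0.55,-10.7,-23.4,0,-0.18],[0.55,-10.7,-23.4,0,-0.36],[0.55,-10.7,-23.4,0,-0.54],[0.55,-10.7,-23.4,0,-0.72],[0.55,-10.7,-23.4,0,-0.9]]';  python3 -m crank '[[0.55,0,0,0,-0.18],[0.55,0,0,0,-0.36],[0.55,0,0,0,-0.54],[0.55,0,0,0,-0.72],[0.55,0,0,0,-0.9]]'; python3 -m crank '[[0.55,0,0,0,-0.18],[0.55,0,0,0,-0.36],[0.55,0,0,0,-0.54],[0.55,0,0,0,-0.72],[0.55,0,0,0,-0.79]]'; python3 go.py .4745 .085 .05 135;  python3 -c "
from h import *
c=cap('top','t2');d=cap('side','s2')
r=lambda im,x,y,w,h:cv2.resize(im['pixels'][y:y+h,x:x+w,::-1],(400,300),interpolation=cv2.INTER_CUBIC)
cv2.imwrite('pics/c4.png',np.vstack([np.hstack([r(c,344,171,88,66),r(d,248,227,88,66)]),np.hstack([r(c,231,186,88,66),r(d,230,163,88,66)])]))"
```

```text
clock: 4.7
eef_pos: [0.4712, 0.0892, 0.1465]
eef_rot: [-180.0, -0.0, 39.0]
wrist_force: [-0.4, -0.7, 0.2]
opening: 0.774
grip_force: 0.0
clock: 5.32
eef_pos: [0.4721, 0.085, 0.1462]
eef_rot: [-180.0, 0.0, 90.2]
wrist_force: [0.7, -0.5, 0.2]
opening: 0.774
grip_force: 0.0
clock: 5.95
eef_pos: [0.4721, 0.0849, 0.1462]
eef_rot: [-180.0, -0.0, 135.4]
wrist_force: [0.4, -0.2, 0.3]
opening: 0.777
grip_force: 0.0
shift [-0.17  0.17  9.62] turn 0.006
t 5.95 [0.4721 0.0849 0.1462] [-180.    -0.   135.4] F [ 0.4 -0.2  0.3] M [-0.02 -0.17  0.02] op 0.777 g 0.0 j [ 10.  13. -31. 119.   9.  50.  19.]
```

View pics/c4.png

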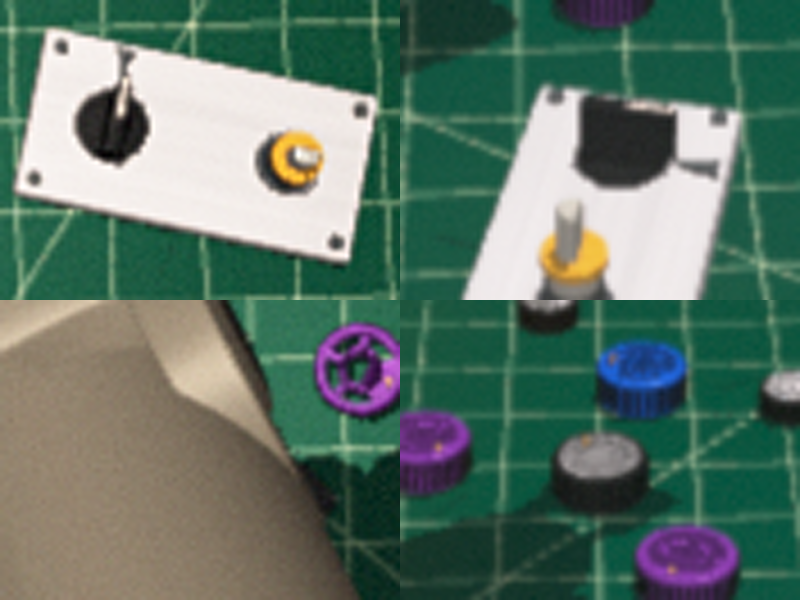

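The dial pointer tip, at crop (126,75), now sits at the wedge. The gripper is open above the wheel in the side view. Descending and gripping.

```bash
python3 -c "
from h import *
t=load('t2');d=np.array([.5227,-.1654])
A=lambda x,y:(344+x/4.545-.39,171+y/4.545-.39)
v=atz(t,A(126,74),.053)[:2]-d;print(np.linalg.norm(v),np.degrees(np.arctan2(v[1],v[0])))
w=atz(t,A(125,58),.0235)[:2]-d;print('wedge',np.linalg.norm(w),np.degrees(np.arctan2(w[1],w[0])))"
python3 -m crank '[[0.55,-0.2,0.2,5,0],[0.55,-0.2,0.2,10,0],[0.55,-0.2,0.2,13,0],[0.55,-0.2,0.2,13,0],[0.55,-0.2,0.2,13,0]]' 30; python3 go.py .4745 .085 .015 135
```

```text
0.026423930136292042 -12.13355984067186
wedge 0.04070942727879686 -13.731415269741282
clock: 6.68
eef_pos: [0.4756, 0.0855, 0.0175]
eef_rot: [180.0, 0.0, 135.1]
wrist_force: [0.0, -1.0, 0.9]
opening: 0.775
grip_force: 0.0
shift [ 0.05 -0.12  0.25] turn 0.002
t 6.67 [0.4756 0.0855 0.0175] [180.    0.  135.1] F [ 0.  -1.   0.9] M [-0.05 -0.12 -0.04] op 0.775 g 0.0 j [  4.  25. -26. 124.  19.  35.   9.]
```

```bash
python3 -m crank '[[-0.2,0,0,0,0],[-0.2,0,0,0,0],[-0.2,0,0,0,0],[-0.2,0,0,0,0]]' 40; python3 go.py .4745 .085 .13 135;python3 -m crank '[[-0.2,0,0,-2,0],[-0.2,0,0,-7,0],[-0.2,0,0,-12,0],[-0.2,0,0,-12,0]]';python3 go.py .4985 -.2664 .13 9.4
```

```text
clock: 7.18
eef_pos: [0.4756, 0.0852, 0.0171]
eef_rot: [180.0, 0.0, 135.1]
wrist_force: [-1.8, -0.7, 10.1]
opening: 0.528
grip_force: 40.0
shift [  0.05  -0.08 -11.29] turn 0.002
t 7.17 [0.4756 0.0852 0.0171] [180.    0.  135.1] F [-1.8 -0.7 10.1] M [-0.26  0.3  -0.06] op 0.528 g 40.00274871010333 j [  4.  25. -26. 124.  20.  35.   9.]
clock: 7.68
eef_pos: [0.4771, 0.0856, 0.14]
eef_rot: [179.7, 0.2, 135.1]
wrist_force: [-1.0, 1.0, -1.1]
opening: 0.526
grip_force: 40.0
shift [-26.35 -23.43   1.  ] turn 2.194
t 7.67 [0.4771 0.0856 0.14  ] [179.7   0.2 135.1] F [-1.   1.  -1.1] M [-0.   -0.1   0.01] op 0.526 g 39.999532252550125 j [ 10.  14. -32. 119.  10.  49.  18.]
```

```bash
python3 -m crank '[[-0.2,-5,-4.5,0,0.18],[-0.2,-9,-8,0,0.36],[-0.2,-13,-12,0,0.54],[-0.2,-17,-15.5,0,0.72],[-0.2,-21,-19,0,0.9]]'; python3 -m crank '[[-0.2,0,0,0,0.18],[-0.2,0,0,0,0.36],[-0.2,0,0,0,0.54],[-0.2,0,0,0,0.72],[-0.2,0,0,0,0.9]]'; python3 go.py .4985 -.2664 .13 9.4
```

```text
clock: 8.3
eef_pos: [0.4894, -0.1993, 0.136]
eef_rot: [-180.0, 0.0, 83.2]
wrist_force: [1.5, 0.6, -0.5]
opening: 0.53
grip_force: 40.0
clock: 8.93
eef_pos: [0.4895, -0.1975, 0.1357]
eef_rot: [-180.0, 0.1, 31.7]
wrist_force: [0.2, 0.1, -0.6]
opening: 0.526
grip_force: 40.0
shift [-2.85  6.34  0.57] turn 0.389
t 8.93 [ 0.4895 -0.1975  0.1357] [-1.80e+02  1.00e-01  3.17e+01] F [ 0.2  0.1 -0.6] M [0.02 0.07 0.02] op 0.526 g 39.99387716408819 j [ 19.  16.  -4. 115.   2.  49. -45.]
```

```bash
python3 -m crank '[[-0.2,-1,2,0,0.18],[-0.2,-2,4,0,0.36],[-0.2,-2.85,6.3,0,0.39],[-0.2,-2.85,6.3,0,0.39],[-0.2,-2.85,6.3,0,0.39]]'; python3 go.py .4985 -.2664 .12 9.4; python3 -c "
from h import *
c=cap('top','t3');d=cap('side','s3')
p=proj(d,[[.4985,-.2664,.11]])[0].astype(int);print(p-[40,30]); q=proj(c,[[.4985,-.2664,.11]])[0].astype(int);print(q-[40,30])
r=lambda im,x,y,w,h:cv2.resize(im['pixels'][y:y+h,x:x+w,::-1],(400,300),interpolation=cv2.INTER_CUBIC)
cv2.imwrite('pics/c5.png',np.hstack([r(d,p[0]-40,p[1]-30,80,60),r(c,q[0]-40,q[1]-30,80,60)]))"
```

```text
clock: 9.55
eef_pos: [0.4991, -0.2658, 0.1361]
eef_rot: [-180.0, 0.0, 9.8]
wrist_force: [-0.4, 0.4, -0.2]
opening: 0.529
grip_force: 40.0
shift [-0.07  0.05  1.61] turn 0.007
t 9.55 [ 0.4991 -0.2658  0.1361] [-180.     0.     9.8] F [-0.4  0.4 -0.2] M [ 0.02  0.07 -0.03] op 0.529 g 39.99961327761412 j [ 21.  19.   1. 111.  -1.  50. -58.]
[245 230]
[374 172]
```

View pics/c5.png

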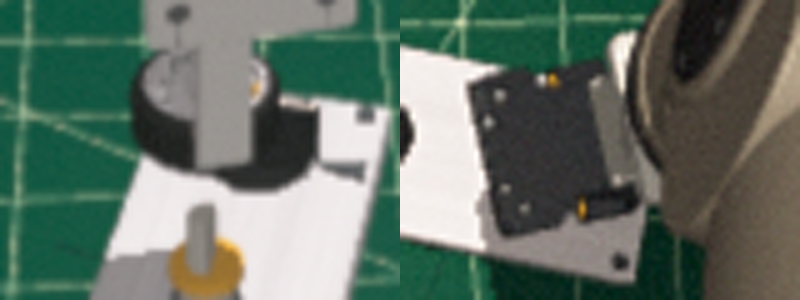

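The side view shows the wheel held level. The tyre spans crop x 130–282, with the brass valve at (256,88), on the flat's intended side. Next I'll solve for the wheel's offset from the tool.

```bash
cat > w.py <<'E'
from h import *
from scipy.optimize import least_squares
d=load("s3"); off=np.array([0,-.5])
px=lambda x,y:np.array([245+x/5-.4,230+y/5-.4])
e=np.array([.4991,-.2658,.1361])
th=np.linspace(0,2*np.pi,90)
def ext(c,zc):
    P=np.vstack([np.c_[c[0]+.027*np.cos(th),c[1]+.027*np.sin(th),0*th+zc+s] for s in(-.012,.012)])
    p=proj(d,P)+off; return p[:,0].min(),p[:,0].max(),p[:90,1].max(),p[90:,1].min()
obs=(px(130,0)[0],px(282,0)[0],px(0,178)[1],px(0,47)[1])
print("obs",np.round(obs,1),"pred at tool",np.round(ext(e[:2],e[2]-.005),1))
r=least_squares(lambda q:np.array(ext(q[:2],q[2]))-obs,[*e[:2],e[2]-.005]); print("wheel fit",r.x.round(4),"minus tool",(r.x-e).round(4),r.fun.round(1))
for zc in (e[2]-.005,r.x[2]):
    v=atz(d,px(256,88)-off,zc+.012); print("valve",v.round(4), np.linalg.norm(v[:2]-r.x[:2]), np.degrees(np.arctan2(v[1]-r.x[1],v[0]-r.x[0])))
E
python3 w.py
```

```text
obs [270.6 301.  265.2 239. ] pred at tool [271.1 300.7 266.  237.2]
wheel fit [ 0.4993 -0.2435  0.1117] minus tool [ 0.0002  0.0223 -0.0244] [ 0.8 -0.9  0.9 -0.9]
valve [ 0.517  -0.2693  0.1431] 0.031322074129245474 -55.68826515756352
valve [ 0.5181 -0.245   0.1237] 0.01881806459440298 -4.831416334595084
```

With the grip centring it, the wheel is on the tool axis to within about 0.5 mm. The valve direction is −11° against the needed −13.6°. Correct the pose and descend.

```bash
python3 -m crank '[[-0.2,0,0.07,1.5,0.04],[-0.2,0,0.07,3.1,0.04],[-0.2,0,0.07,3.1,0.04],[-0.2,0,0.07,3.1,0.04]]'; python3 go.py .4986 -.2666 .105 7.2
```

```text
clock: 10.15
eef_pos: [0.4993, -0.2667, 0.1053]
eef_rot: [-180.0, 0.0, 7.4]
wrist_force: [0.1, -0.1, -0.5]
opening: 0.527
grip_force: 40.0
shift [-0.07 -0.02  0.03] turn 0.003
t 10.15 [ 0.4993 -0.2667  0.1053] [-180.     0.     7.4] F [ 0.1 -0.1 -0.5] M [ 0.01  0.01 -0.  ] op 0.527 g 39.99951845034957 j [ 20.  22.   2. 112.  -1.  46. -60.]
```

```bash
python3 -m crank '[[-0.2,-0.05,0,0.5,0],[-0.2,-0.05,0,0.9,0],[-0.2,-0.05,0,1.2,0]]'; python3 go.py .4986 -.2666 .085 7.2
```

```text
clock: 10.52
eef_pos: [0.4988, -0.2668, 0.0933]
eef_rot: [-180.0, 0.0, 7.4]
wrist_force: [1.0, -1.0, -0.0]
opening: 0.531
grip_force: 40.0
shift [-0.02 -0.02  0.83] turn 0.003
t 10.53 [ 0.4988 -0.2668  0.0933] [-180.     0.     7.4] F [ 1. -1. -0.] M [0.05 0.02 0.02] op 0.531 g 39.99962509609759 j [ 20.  23.   2. 112.  -1.  45. -60.]
```

```bash
python3 -m crank '[[-0.2,0,0,0.3,0],[-0.2,0,0,0.6,0],[-0.2,0,0,0.8,0],[-0.2,0,0,0.8,0]]'; python3 go.py .4986 -.2666 .074 7.2
```

```text
clock: 11.02
eef_pos: [0.4988, -0.2668, 0.0854]
eef_rot: [-180.0, 0.0, 7.4]
wrist_force: [0.2, -0.5, -1.1]
opening: 0.531
grip_force: 40.0
shift [-0.01 -0.02  1.14] turn 0.003
t 11.03 [ 0.4988 -0.2668  0.0854] [-180.     0.     7.4] F [ 0.2 -0.5 -1.1] M [ 0.01 -0.02 -0.03] op 0.531 g 39.99958058819175 j [ 20.  23.   1. 113.  -1.  44. -60.]
```

It's sliding freely. Continuing to the seat and pressing.

```bash
python3 -m crank '[[-0.2,0,0,0.4,0],[-0.2,0,0,0.8,0],[-0.2,0,0,1.2,0],[-0.2,0,0,1.4,0],[-0.2,0,0,1.4,0]]'; python3 go.py .4988 -.2668 .065 7.2
```

```text
clock: 11.65
eef_pos: [0.4989, -0.2668, 0.0715]
eef_rot: [-180.0, 0.0, 7.4]
wrist_force: [-1.1, 0.4, 3.6]
opening: 0.527
grip_force: 40.0
shift [-0.01 -0.    0.65] turn 0.003
t 11.65 [ 0.4989 -0.2668  0.0715] [-180.     0.     7.4] F [-1.1  0.4  3.6] M [0.14 0.19 0.03] op 0.527 g 40.0007862271741 j [ 20.  24.   1. 113.  -1.  43. -60.]
```

```bash
python3 -m crank '[[-0.2,0,0,0.3,0],[-0.2,0,0,0.6,0],[-0.2,0,0,0.75,0],[-0.2,0,0,0.75,0],[-0.2,0,0,0.75,0]]'; python3 go.py .4988 -.2668 .065 7.2; python3 -c "
from h import *
c=cap('top','t4');d=cap('side','s4')
r=lambda im,x,y,w,h:cv2.resize(im['pixels'][y:y+h,x:x+w,::-1],(400,300),interpolation=cv2.INTER_CUBIC)
cv2.imwrite('pics/c6.png',np.hstack([r(d,245,230,80,60),r(c,344,171,88,66)]))"
```

```text
clock: 12.28
eef_pos: [0.4989, -0.2668, 0.0641]
eef_rot: [-180.0, -0.0, 7.4]
wrist_force: [-2.4, -0.0, 6.4]
opening: 0.528
grip_force: 40.0
shift [-0.01 -0.   -0.09] turn 0.003
t 12.28 [ 0.4989 -0.2668  0.0641] [-180.    -0.     7.4] F [-2.4 -0.   6.4] M [0.28 0.46 0.01] op 0.528 g 40.001748483628035 j [ 21.  25.   1. 113.  -1.  42. -60.]
```

View pics/c6.png

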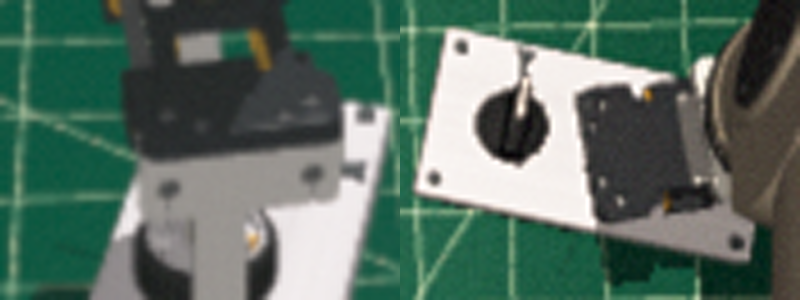

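The side view shows the wheel down on the shaft with the valve on the flat's side, at crop (250,240). The top view shows the dial still on its wedge. The seat force of about 7 N suggests roughly 8 mm of press. I'll push slightly more and then hand in.

```bash
python3 -m crank '[[-0.2,0,0,0.08,0],[-0.2,0,0,0.08,0],[-0.2,0,0,0.08,0],[-0.2,0,0,0.08,0]]'; python3 go.py .4988 -.2668 .064 7.2; python3 -c "
from h import *
s=arm.get_state()
if 5<s['wrist_force'][2]<20: print(arm.finish_job())"
```

```text
clock: 12.88
eef_pos: [0.4989, -0.2668, 0.0633]
eef_rot: [180.0, -0.0, 7.4]
wrist_force: [-1.0, 0.7, 6.5]
opening: 0.529
grip_force: 40.0
shift [-0.01 -0.   -0.07] turn 0.003
t 12.88 [ 0.4989 -0.2668  0.0633] [180.   -0.    7.4] F [-1.   0.7  6.5] M [0.29 0.45 0.05] op 0.529 g 40.00193365383893 j [ 21.  25.   1. 113.  -1.  42. -60.]
the job is handed in; nothing more can be done
None
```

I handed the job in at 12.9 s; no verdict came back. The dial is about 1.5° from its mark, and the rear wheel is on the D-shaft, flat to flat. It is still gripped and pressed about 8–9 mm onto the seat (estimated from tool height and a 6.5 N push), and no other item on the mat was touched as far as I could tell.

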